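# Show the marked hard drive to the inspection camera

## Robot

A 6-joint arm with a two-finger parallel gripper is mounted at the origin on the work surface. World frame = base frame: x ahead of the robot, y to its left, z up, the work surface at z = 0. Lengths are in m, angles in rad, forces in N, time in s.
With the tool pointing down it reaches from about 0.3 to 0.875 m from the base axis. Payload 6.4 kg.
Tool frame: the origin (TCP) lies at the very end of the fingers, on their centre line; the grasp point (between the pads) lies 19 mm behind it; z points along the fingers, y is the line along which they close (so a half turn about z gives the same grasp; the last joint's range is limited). The gripper opens to 85 mm and grips with 20 to 120 N. Pads are 22 mm wide; open, the fingers measure 114 mm over their backs; the gripper's body (76 mm by 85 mm) begins 54 mm behind the grasp point. The pads swing forward as they close: fully open they stand 13 mm farther back than shut.
Start: joints at [1.045, 0.181, 1.607, -0, 1.354, -0.206], TCP at [0.181, 0.546, 0.231] pointing down, gripper open.
Joint ranges: [-2.99, 2.99], [-0.89, 2.07], [0.3, 2.58], [-1.14, 4.28], [0, 2.63], [-3.12, 3.12]. Speed limits (rad/s): [2.57, 2.57, 3.01, 3.14, 3.14, 3.14].

## Interface

Orientations are given as a unit quaternion [w, x, y, z].
In Python, from bench import ctrl gives the robot as it stands.
- The arm moves only by the shell command python3 jog.py 'ROWS'. ROWS is a JSON list of rows, 1 to 10 of them, each of 7 numbers: dx, dy, dz in m, then a rotation vector rx, ry, rz in rad, then the opening from 0.0 (shut) to 1.0 (fully open); each row is the pose to reach, as a shift and turn from the pose commanded when the command began, along the tool's axes at that moment; what a row does not reach only later rows make up. A row lasts 1/8 s, in which the tool goes at most 0.0625 m and 0.188 rad, less where a joint would pass 70% of its speed; a pose out of reach is approached as far as the arm can. The fingers move at their own pace and stop on an object; the grip force is fixed at half the most. Time passes only in rows, so rows that do not move let the fingers close. It prints the time, the measured TCP pose, the force, the opening and the grip force at its end.
- ctrl.get_obs(): the state, without advancing time (a new reading comes with each control period).
- ctrl.camera(name): name is "side" or "top"; returns the picture (384x512x3 uint8, blue, green, red); there is no depth.
- ctrl.camera_params(name): a dict with "fovy" (degrees; the focal length in pixels is half the picture's height over the tangent of half this angle, whatever the lens; pixels are square), "cx", "cy" (the principal point, pixels), "view" (4x4, takes a point from world to camera coordinates). Camera axes: x right, y up, looking along -z (the intrinsics and any distortion apply to the point x, -y, -z); pixel columns grow to the right and rows downward; lengths in m; the calibration is good to about 2 mm. A picture is of the moment at which its call begins. camera_params takes no time and is no camera call.
- ctrl.hand_in(): hands the job in; it is judged then, once.
The state is a dict: "time_s": time; "q": joint angles; "dq": joint speeds; "joint_efforts": joint torques, N m; "eef_pos": TCP position; "eef_rot": TCP orientation; "wrist_force": force on the tool from outside, world axes, zero at the start; "torque": the same for the moment, N m; "opening": opening from 0.0 (shut) to 1.0 (fully open); "grasp_force": force on a finger pad.
Only numpy, scipy, OpenCV 4.12 (cv2) and the standard library are available. Lean on these libraries where they do the work, as an engineer would, in place of code of your own. Each camera call takes 0.05 s, during which the arm holds its last target. There are 200 camera calls.

## Task

Three hard drives stand in the dock, and a small aluminium tent stands in front of the one whose circuit board must be checked: lift that drive out and hold it in the air before the inspection camera, board side towards the lens and connector end down, its middle on the camera's optical axis 12 cm in front of the glass, square to the camera, which looks a little downward, so the drive must lean to match. Finish while holding it there, still; do not put it down or let go. Leave the other drives in their bays, and do not disturb the tent, the cups, the camera or the other things on the bench.

Things in the scene. Friction and masses are not known exactly. Their poses are not given: they have to be found in the camera images.
- drive_1: hard drive standing in the +y (left) bay: flat aluminium box 70 (x) x 9.5 (y) x 100 (z) mm, about 110 g; all three alike. Origin: middle of its lower (connector) end. +y: out of the board side (green board with chips on the lower half, round steel disc above); -y: cover side (steel, paper label). At the start its axes are the dock's.
- drive_2: hard drive standing in the middle bay: flat aluminium box 70 (x) x 9.5 (y) x 100 (z) mm, about 110 g; all three alike. Origin: middle of its lower (connector) end. +y: out of the board side (green board with chips on the lower half, round steel disc above); -y: cover side (steel, paper label). At the start its axes are the dock's.
- drive_3: hard drive standing in the -y (right) bay: flat aluminium box 70 (x) x 9.5 (y) x 100 (z) mm, about 110 g; all three alike. Origin: middle of its lower (connector) end. +y: out of the board side (green board with chips on the lower half, round steel disc above); -y: cover side (steel, paper label). At the start its axes are the dock's.
- drive_1_mid (a point): the middle of drive_1, 50 mm above its origin along its z; same axes
- drive_2_mid (a point): the middle of drive_2, 50 mm above its origin along its z; same axes
- drive_3_mid (a point): the middle of drive_3, 50 mm above its origin along its z; same axes
- dock: black three-bay dock, fixed, 110 (x) x 330 (y) x 50 (z) mm, origin under its centre, -x is its front (robot's side). Bays at y = +110, 0, -110 mm: slots 13 mm across y, 74 mm along x, floor 25 mm above the table, so 75 mm of a drive stands above the dock, its top 125 mm above the table. Drives stand loose and come out straight up.
- bay_1 (a point): middle of the slot floor of the bay of drive_1; axes of the dock
- bay_2 (a point): middle of the slot floor of the bay of drive_2; axes of the dock
- bay_3 (a point): middle of the slot floor of the bay of drive_3; axes of the dock
- tent: job marker: a small folded tent of bare aluminium sheet, 56 mm wide, 40 mm deep, 46 mm tall, standing loose about 105 mm in front (dock's -x) of the middle of one bay. It marks the drive to be shown. In front of the other two bays stands a round steel cup. Origin: centre of its underside.
- cup_1: small open round steel screw cup, 48 mm across, 22 mm tall, standing in front of a bay that is not marked; origin under its centre
- cup_2: small open round steel screw cup, 48 mm across, 22 mm tall, standing in front of a bay that is not marked; origin under its centre
- lens (a point): centre of the front glass of the inspection camera: grey head 50 x 50 x 60 mm, black barrel 40 mm in diameter, on a carriage on a steel post; height, place and heading differ each time. It looks along this point's -x (optical axis), roughly towards the robot, always 20 degrees downward; z is the up of its picture, y is level.
- focus (a point): point on the optical axis 120 mm in front of the front glass, where the drive's middle belongs; same axes as the lens
- stand: base plate (140 x 120 x 14 mm) and post (20 mm thick, to 354 mm high, 60 mm behind the origin along its +x) of the inspection camera, fixed; origin on the table
- blower: rubber blower bulb, dark, 60 mm across, 128 mm tall, standing; bystander, origin on its underside
- driver: screwdriver, 160 mm, lying; bystander, origin on its underside
- pliers: pliers with dark grips, about 140 mm, lying; bystander, origin on its underside
- pen: felt pen, 138 mm, lying; bystander, origin on its underside
- flat_drive: another drive of the same kind lying flat on the table; not part of the job; bystander, origin on its underside
- notebook: black notebook 150 x 100 x 14 mm; bystander, origin on its underside

How it is judged:
By the outcome, as a careful person would: the job done as asked, in the order asked, and still so for the second after the job is handed in, while the arm keeps its last pose, push and grip.
It also fails if it takes over 35 s, if anything falls off the work surface, if the arm or the gripper's body presses on something with over 40 N, if the wrist force passes 120 N, or if a joint passes its speed limit or range.

## Working session

There is one attempt and no reset: what is moved stays moved. The work goes in short steps, Python scripts to look and compute and a shell command to move; the robot and the scene stay as the last step left them, time stands still between calls to the robot, and variables do not carry over. Pictures are saved under pics/ and viewed, at most 10 in all, crops included, and the job is handed in when it is done.

```bash
ls; mkdir -p pics; python3 - <<'E'
from bench import ctrl
import cv2
for n in("side","top"):
    cv2.imwrite(f"pics/{n}0.png",ctrl.camera(n)); print(n,ctrl.camera_params(n))
o=ctrl.get_obs();print(o["time_s"],o["eef_pos"],o["eef_rot"])
E
```

```text
bench.py
jog.py
pics
side {'fovy': 56.872892478241575, 'cx': 257.7613292437667, 'cy': 191.92595423151303, 'view': array([[ 0.91567925, -0.40186428,  0.00605123, -0.51535287],
       [ 0.30815804,  0.71166861,  0.63132116, -0.2175193 ],
       [-0.25801189, -0.57622295,  0.77549789, -1.31891081],
       [ 0.        ,  0.        ,  0.        ,  1.        ]])}
top {'fovy': 52.06600130796543, 'cx': 261.2158248766336, 'cy': 192.62626879598025, 'view': array([[ 0.02132396, -0.99973899,  0.00819997, -0.05941434],
       [ 0.99467583,  0.02204166,  0.10066853, -0.55440921],
       [-0.100823  ,  0.00600966,  0.99488623, -1.30622129],
       [ 0.        ,  0.        ,  0.        ,  1.        ]])}
0.1 [0.18047648 0.54539687 0.23044427] [-2.95952324e-04  1.59216639e-01  9.87243314e-01 -7.82847970e-04]
```

View pics/side0.png

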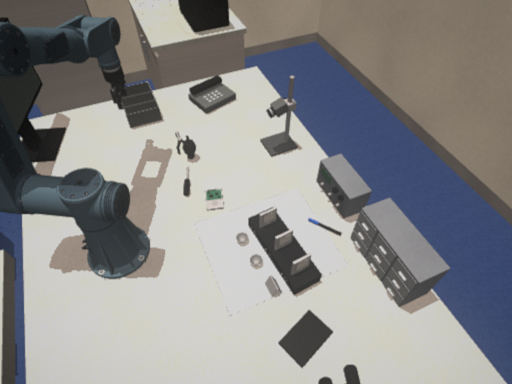

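View pics/top0.png

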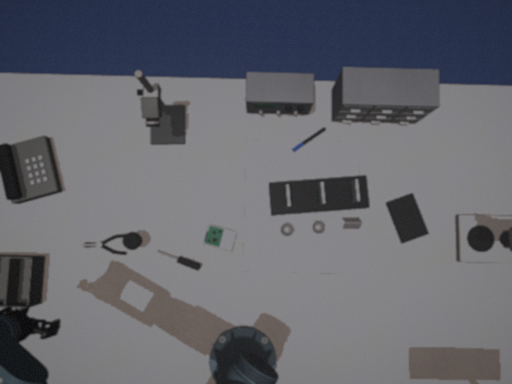

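Side and top views show the tent (top ≈352,223; side ≈273,286) in front of the -y bay, so it marks drive_3 (top ≈357,190). The cups are at top (287,229) and (318,227), and the camera head is at top ≈(151,107), side ≈(279,108). I'll zoom in on the dock and the camera.

```bash
python3 - <<'E'
import cv2,numpy as np
s=cv2.imread("pics/side0.png");t=cv2.imread("pics/top0.png")
def crop(im,x,y,w,h,k):return cv2.resize(im[y:y+h,x:x+w],(w*k,h*k),interpolation=cv2.INTER_CUBIC)
# head: top x125-195,y60-150 ; side x255-305,y70-160
a=crop(t,125,62,66,98,6);b=crop(s,253,70,66,98,6)
cv2.imwrite("pics/head.png",np.hstack([a,b]))
a=crop(t,262,170,115,70,6);cv2.imwrite("pics/dockt.png",a)
a=crop(s,230,195,100,100,6);cv2.imwrite("pics/docks.png",a)
E
```

```text
(no output)
```

View pics/head.png

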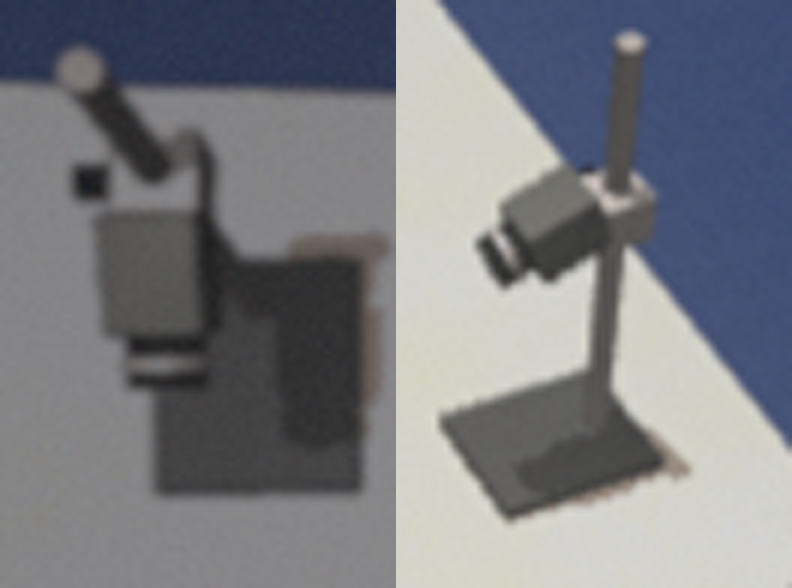

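View pics/dockt.png

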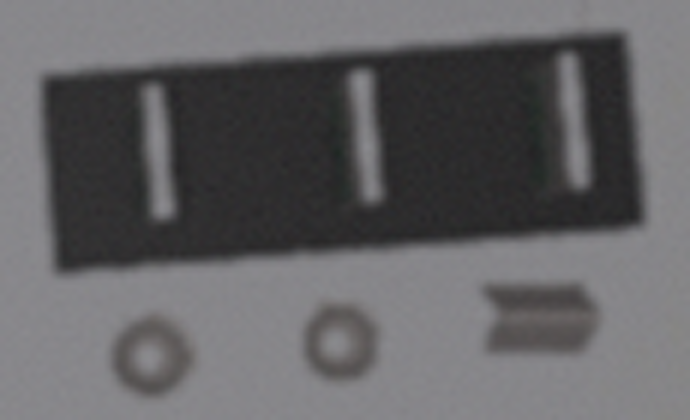

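View pics/docks.png

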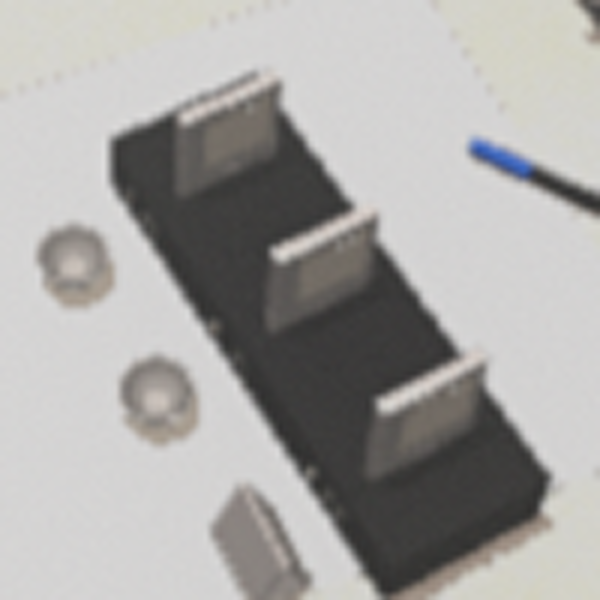

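The marker is confirmed: the tent is in front of the right bay, so the target is drive_3. Next I compute the poses from the crop corners (÷6 plus the crop offset) and from a bright mask for the drive tops.

```bash
cat > h.py <<'E'
import numpy as np,cv2
from bench import ctrl
def cam(n):
    p=ctrl.camera_params(n);f=192/np.tan(np.radians(p["fovy"])/2);V=np.array(p["view"]);return f,p["cx"],p["cy"],V
def ray(n,u,v):
    f,cx,cy,V=cam(n);d=V[:3,:3].T@np.array([(u-cx)/f,-(v-cy)/f,-1]);return -V[:3,:3].T@V[:3,3],d/np.linalg.norm(d)
def plane(n,u,v,z):
    c,d=ray(n,u,v);return c+d*(z-c[2])/d[2]
def tri(uvt,uvs):
    A=np.zeros((3,3));b=np.zeros(3);L=[ray("top",*uvt),ray("side",*uvs)]
    for c,d in L:
        P=np.eye(3)-np.outer(d,d);A+=P;b+=P@c
    x=np.linalg.solve(A,b);return x,[round(1e3*np.linalg.norm(np.cross(x-c,d)),1) for c,d in L]
def proj(n,X):
    f,cx,cy,V=cam(n);p=V[:3,:3]@X+V[:3,3];return np.array([cx+f*p[0]/-p[2],cy-f*p[1]/-p[2]])
E
python3 - <<'E'
from h import *
np.set_printoptions(precision=4,suppress=True)
T=lambda x,y,o:(o[0]+(x+.5)/6-.5,o[1]+(y+.5)/6-.5)
dt=(262,170);ds=(230,195);ht=(125,62);hs=(253,70);hsx=396
print("dock corners",[plane("top",*T(x,y,dt),.05)[:2] for x,y in((45,75),(625,33),(643,222),(57,270))])
g=cv2.cvtColor(cv2.imread("pics/top0.png"),cv2.COLOR_BGR2GRAY).astype(float)
dtops=[]
for x0 in(142,345,550):
    X0=int(262+x0/6);sub=g[176:208,X0-1:X0+10];w=np.clip(sub-75,0,None);w[sub<90]=0
    # restrict to interior of dock
    y,x=np.nonzero(w);ww=w[y,x];c=np.array([(x*ww).sum(),(y*ww).sum()])/ww.sum()
    P=plane("top",X0-1+c[0],176+c[1],.125);dtops.append(P);print("drive top",x0,P,x.min(),x.max(),y.min(),y.max())
for e in((183,120,275,80),(272,255,375,210),(378,405,483,355)):
    a=plane("side",*T(e[0],e[1],ds),.125);b=plane("side",*T(e[2],e[3],ds),.125);print("side drive top",(a+b)/2,np.linalg.norm(a-b))
for e in((152,85,165,218),(360,70,373,203),(568,55,580,188)):
    a=plane("top",*T(e[0],e[1],dt),.125);b=plane("top",*T(e[2],e[3],dt),.125);print("top drive",(a+b)/2,np.linalg.norm(a-b))
d=dtops[0]-dtops[2];print("dock yaw(y axis)",np.degrees(np.arctan2(-d[0],d[1])))
H=lambda x,y:T(x,y,ht);S=lambda x,y:T(x-396,y,hs)
print("post top",plane("top",*H(81,70),.354),plane("side",*S(630,42),.354),tri(H(81,70),S(630,42)))
print("base top",[plane("top",*H(*c),.014)[:2] for c in((155,492),(361,492),(361,262))])
print("base side",[plane("side",*S(*c),.014)[:2] for c in((440,417),(508,515),(662,462))])
for nm,a,b in(("FL",(105,335),(502,205)),("FR",(206,335),(552,238)),("BR",(203,213),(607,212)),("BL",(95,213),(568,168)),("lens?",(168,385),(491,263))):
    print(nm,tri(H(*a),S(*b)))
E
```

```text
dock corners [array([ 0.5894, -0.0728]), array([ 0.6204, -0.3973]), array([ 0.5145, -0.4067]), array([ 0.4808, -0.0815])]
drive top 142 [ 0.5665 -0.1319  0.125 ] 0 10 0 30
drive top 345 [ 0.5676 -0.2399  0.125 ] 0 10 0 27
drive top 550 [ 0.5615 -0.3491  0.125 ] 3 7 3 24
side drive top [ 0.5412 -0.1377  0.125 ] 0.06353387063673925
side drive top [ 0.5518 -0.2448  0.125 ] 0.06798596561368211
side drive top [ 0.5634 -0.3534  0.125 ] 0.06733519460009173
top drive [ 0.5407 -0.1312  0.125 ] 0.07036397664445479
top drive [ 0.5511 -0.2404  0.125 ] 0.0704525629629509
top drive [ 0.5614 -0.3496  0.125 ] 0.07051106019839609
dock yaw(y axis) -1.3171879748919748
post top [0.8316 0.2859 0.354 ] [0.8318 0.2809 0.354 ] (array([0.8344, 0.2871, 0.3494]), [np.float64(0.9), np.float64(0.9)])
base top [array([0.7194, 0.3403]), array([0.7221, 0.2214]), array([0.8588, 0.227 ])]
base side [array([0.7207, 0.3344]), array([0.7238, 0.2139]), array([0.8585, 0.219 ])]
FL (array([0.7521, 0.3078, 0.2264]), [np.float64(2.4), np.float64(2.4)])
FR (array([0.7584, 0.2552, 0.2315]), [np.float64(9.2), np.float64(9.2)])
BR (array([0.8114, 0.2605, 0.2354]), [np.float64(2.2), np.float64(2.2)])
BL (array([0.8075, 0.3123, 0.2394]), [np.float64(0.8), np.float64(0.8)])
lens? (array([0.7345, 0.284 , 0.198 ]), [np.float64(1.4), np.float64(1.4)])
```

Top and side views agree on drive_3 at about (0.562, -0.351), with the dock yaw about 5.6°. The camera's heading needs a sharper look, so I'll average frames and take a bigger crop.

```bash
python3 - <<'E'
import numpy as np,cv2
from bench import ctrl
for n in("top","side"):
    a=np.mean([ctrl.camera(n).astype(float) for _ in range(6)],0);np.save(f"{n}avg.npy",a)
t=np.load("topavg.npy");s=np.load("sideavg.npy")
def crop(im,x,y,w,h,k):
    c=im[y:y+h,x:x+w];c=np.clip((c-20)*1.6,0,255).astype(np.uint8);return cv2.resize(c,(w*k,h*k),interpolation=cv2.INTER_LANCZOS4)
cv2.imwrite("pics/head2.png",np.hstack([crop(t,134,92,33,37,12),crop(s,262,92,33,37,12)]))
E
```

```text
(no output)
```

View pics/head2.png

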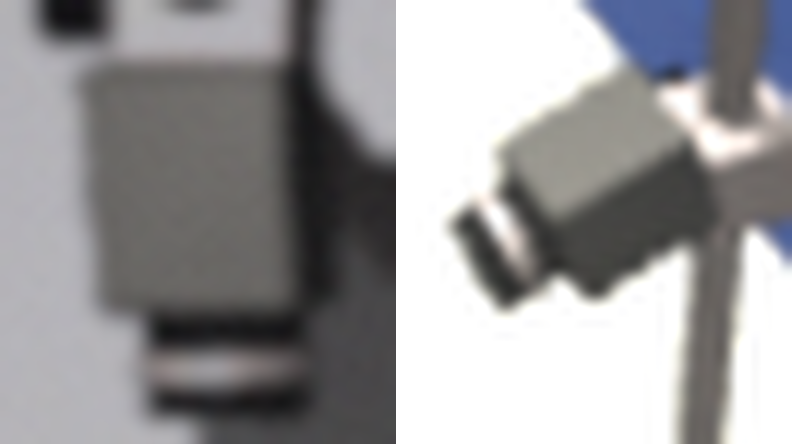

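The averaged crop gives these points. Top view: head top face corners (85,68), (290,68), (298,308), (102,308), barrel front rim centre ≈(226,407). Side view: (497,148), (565,222), (690,148), (640,72), lower edge (597,297), (715,225), rim centre ≈(480,267). I'll solve the head pose from these points.

```bash
cat > headfit.py <<'E'
from h import *
from scipy.optimize import least_squares
from scipy.spatial.transform import Rotation as R
np.set_printoptions(precision=4,suppress=True)
T=lambda x,y,x0,y0:np.array([x0+(x+.5)/12-.5,y0+(y+.5)/12-.5])
t=lambda x,y:T(x,y,134,92); s=lambda x,y:T(x-396,y,262,92)
# points in head frame: +x back, z up, y left; origin at head front centre
obs=[("top",(60,25,25),t(85,68)),("top",(60,-25,25),t(290,68)),("top",(0,-25,25),t(298,308)),("top",(0,25,25),t(102,308)),
("side",(0,25,25),s(497,148)),("side",(0,-25,25),s(565,222)),("side",(60,-25,25),s(690,148)),("side",(60,25,25),s(640,72)),
("side",(0,-25,-25),s(597,297)),("side",(60,-25,-25),s(715,225)),("top",None,t(226,407)),("side",None,s(480,267))]
def rot(h):return R.from_euler("ZY",[h,-np.radians(20)])  # +x back and up => pitch
def res(p):
    r=[];Rm=rot(p[3]).as_matrix()
    for n,q,uv in obs:
        q=np.array(q)/1000 if q else np.array([-p[4],0,0])
        r+=list(proj(n,p[:3]+Rm@q+(p[5:8] if n=="side" else 0))-uv)
    return np.array(r+list(p[5:8]*300))
f=least_squares(res,[.75,.284,.21,0,.03,0,0,0],loss="soft_l1")
p=f.x;print(p[:3],np.degrees(p[3]),p[4],p[5:]);print(res(p).reshape(-1)[:24].reshape(-1,2).round(2))
Rm=rot(p[3]).as_matrix();lens=p[:3]+p[5:8]/2+Rm@[-p[4],0,0];print("lens",lens,"focus",lens+Rm@[-.12,0,0],"axis",Rm[:,0])
E
python3 headfit.py
sed -i 's/^f=least/obs=[o for i,o in enumerate(obs) if i not in(8,9)]\nf=least/' headfit.py; python3 headfit.py | grep -v '\]$' ; python3 headfit.py|tail -1
cat > go.py <<'E'
# shift/turn in tool axes to reach a world TCP pose; args x y z yaw(of tool y, deg) 
import sys,numpy as np
from bench import ctrl
from scipy.spatial.transform import Rotation as R
def delta(pos,M):
    o=ctrl.get_obs();Q=R.from_quat(np.roll(o["eef_rot"],-1))
    d=Q.inv().apply(np.array(pos)-o["eef_pos"]);r=(Q.inv()*R.from_matrix(M)).as_rotvec()
    print("t",o["time_s"],"d",d.round(4),"rv",r.round(4),"rows",max(np.linalg.norm(d)/.0625,np.linalg.norm(r)/.188).round(1))
def down(yaw):
    a=np.radians(yaw);y=np.array([np.cos(a),np.sin(a),0]);z=np.array([0,0,-1.]);return np.c_[np.cross(y,z),y,z]
if __name__=="__main__":
    a=[float(v) for v in sys.argv[1:]];delta(a[:3],down(a[3]))
E
python3 go.py .562 -.351 .19 95.6
```

```text
[0.7597 0.2864 0.1985] -0.4019148168845917 0.02469949329883492 [ 0.0019 -0.      0.0007]
t 0.7 d [-0.6439 -0.7315  0.0413] rv [ 1.000e-04  0.000e+00 -4.175e-01] rows 15.6Traceback (most recent call last):
  File "headfit.py", line 20, in <module>
    p=f.x;print(p[:3],np.degrees(p[3]),p[4],p[5:]);print(res(p).reshape(-1)[:24].reshape(-1,2).round(2))
                                                         ~~~~~~~~~~~~~~~~~~~~~~~~~~~~~~~^^^^^^
ValueError: cannot reshape array of size 23 into shape (2)
Traceback (most recent call last):
  File "headfit.py", line 20, in <module>
    p=f.x;print(p[:3],np.degrees(p[3]),p[4],p[5:]);print(res(p).reshape(-1)[:24].reshape(-1,2).round(2))
                                                         ~~~~~~~~~~~~~~~~~~~~~~~~~~~~~~~^^^^^^
ValueError: cannot reshape array of size 23 into shape (2)
```

```bash
python3 jog.py '[[-0.644,-0.7315,0.02,0,0,-0.4175,1],[-0.644,-0.7315,0.02,0,0,-0.4175,1],[-0.644,-0.7315,0.02,0,0,-0.4175,1],[-0.644,-0.7315,0.02,0,0,-0.4175,1],[-0.644,-0.7315,0.02,0,0,-0.4175,1],[-0.644,-0.7315,0.02,0,0,-0.4175,1],[-0.644,-0.7315,0.02,0,0,-0.4175,1],[-0.644,-0.7315,0.02,0,0,-0.4175,1],[-0.644,-0.7315,0.02,0,0,-0.4175,1],[-0.644,-0.7315,0.02,0,0,-0.4175,1]]'; python3 go.py .562 -.351 .19 95.6
```

```text
time_s: 1.95
eef_pos: [0.4235, -0.0252, 0.2191]
eef_rot: [0.001, -0.049, 0.999, -0.0]
wrist_force: [2.0, 0.6, 1.4]
opening: 0.999
grasp_force: 0.0
t 1.95 d [-0.1062 -0.3377  0.0294] rv [-0.0004  0.0015 -0.0006] rows 5.7
```

```bash
python3 jog.py '[[-0.106,-0.3375,0.029,0,0,0,1],[-0.106,-0.3375,0.029,0,0,0,1],[-0.106,-0.3375,0.029,0,0,0,1],[-0.106,-0.3375,0.029,0,0,0,1],[-0.106,-0.3375,0.029,0,0,0,1],[-0.106,-0.3375,0.029,0,0,0,1],[-0.106,-0.3375,0.029,0,0,0,1],[-0.106,-0.3375,0.029,0,0,0,1]]'; python3 go.py .562 -.351 .085 95.6; python3 - <<'E'
import cv2,numpy as np
from bench import ctrl
s=ctrl.camera("side");t=ctrl.camera("top")
f=lambda i,x,y:cv2.resize(i[y:y+100,x:x+100],(400,400),interpolation=cv2.INTER_CUBIC)
cv2.imwrite("pics/hover.png",np.hstack([f(t,310,130),f(s,245,215)]))
E
```

```text
time_s: 2.95
eef_pos: [0.5609, -0.348, 0.1892]
eef_rot: [-0.0, -0.049, 0.999, 0.001]
wrist_force: [0.0, 0.3, 0.2]
opening: 1.001
grasp_force: 0.0
t 2.95 d [-0.0008 -0.0032  0.1042] rv [ 0.0011 -0.0007 -0.0002] rows 1.7
```

View pics/hover.png

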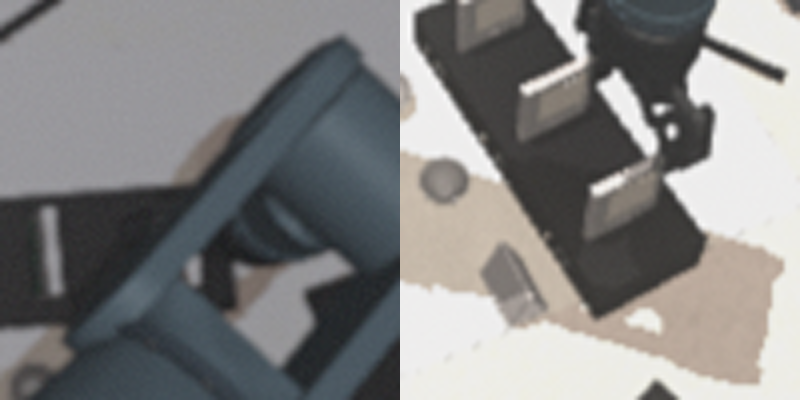

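The hover picture shows the fingers open across drive_3 in the side view. The right finger is at about (680,130) and the left near (590,70), with the drive between them and nothing touched. I'll descend and close.

```bash
python3 jog.py '[[0,-0.003,0.04,0,0,0,1],[0,-0.003,0.08,0,0,0,1],[0,-0.003,0.104,0,0,0,1],[0,-0.003,0.104,0,0,0,1]]'; python3 jog.py '[[0,0,0,0,0,0,0.5],[0,0,0,0,0,0,0],[0,0,0,0,0,0,0],[0,0,0,0,0,0,0],[0,0,0,0,0,0,0],[0,0,0,0,0,0,0],[0,0,0,0,0,0,0],[0,0,0,0,0,0,0]]'; python3 go.py .562 -.351 .24 95.6
```

```text
time_s: 3.55
eef_pos: [0.5603, -0.3493, 0.0839]
eef_rot: [-0.002, -0.049, 0.999, 0.002]
wrist_force: [0.7, -0.2, 1.0]
opening: 1.0
grasp_force: 0.0
time_s: 4.55
eef_pos: [0.5619, -0.3519, 0.0863]
eef_rot: [0.0, -0.049, 0.999, -0.0]
wrist_force: [-0.5, 0.1, 5.7]
opening: 0.103
grasp_force: 59.1
t 4.55 d [-0.0003  0.0008 -0.1537] rv [-0.0009  0.0007 -0.0001] rows 2.5
```

```bash
python3 jog.py '[[0,0,-0.01,0,0,0,0],[0,0,-0.03,0,0,0,0],[0,0,-0.06,0,0,0,0],[0,0,-0.1,0,0,0,0],[0,0,-0.14,0,0,0,0],[0,0,-0.18,0,0,0,0],[0,0,-0.2,0,0,0,0],[0,0,-0.2,0,0,0,0],[0,0,-0.2,0,0,0,0]]'
cat > fin.py <<'E'
# final TCP pose; drive mid in TCP frame: offset m=(mx,my,mz)
import sys
from go import *
hd=np.radians(float(sys.argv[1])); F=np.array([float(v) for v in sys.argv[2:5]]); m=np.array([float(v) for v in sys.argv[5:8]])
L=R.from_euler("ZY",[hd,-np.radians(20)]).as_matrix()
y=L[:,0];z=-L[:,2];M=np.c_[np.cross(y,z),y,z]
print("TCP target",(F-M@m).round(4)); delta(F-M@m,M)
E
python3 fin.py 1 .6245 .2855 .151 0 0 .0105; python3 - <<'E'
from bench import ctrl
print(ctrl.get_obs()["q"])
E
```

```text
time_s: 5.68
eef_pos: [0.5609, -0.3509, 0.2835]
eef_rot: [-0.001, -0.049, 0.999, 0.001]
wrist_force: [-0.3, 0.3, -1.5]
opening: 0.102
grasp_force: 58.7
TCP target [0.6209 0.2854 0.1609]
t 5.675 d [-0.1221  0.6272  0.124 ] rv [-0.2656 -0.2915  1.6319] rows 10.4
[-7.38097692e-01  3.38614847e-01  1.30809340e+00  3.10348527e-05
  1.49817523e+00 -2.40659065e+00]
```

```bash
python3 jog.py '[[-0.041,0.635,0.0435,-0.266,-0.292,1.632,0],[-0.041,0.635,0.0435,-0.266,-0.292,1.632,0],[-0.041,0.635,0.0435,-0.266,-0.292,1.632,0],[-0.041,0.635,0.0435,-0.266,-0.292,1.632,0],[-0.041,0.635,0.0435,-0.266,-0.292,1.632,0],[-0.041,0.635,0.0435,-0.266,-0.292,1.632,0],[-0.041,0.635,0.0435,-0.266,-0.292,1.632,0],[-0.041,0.635,0.0435,-0.266,-0.292,1.632,0],[-0.041,0.635,0.0435,-0.266,-0.292,1.632,0],[-0.041,0.635,0.0435,-0.266,-0.292,1.632,0]]'; python3 fin.py 1 .6245 .2855 .151 0 0 .0105
```

```text
time_s: 6.92
eef_pos: [0.5425, 0.2157, 0.2443]
eef_rot: [0.122, 0.686, 0.707, 0.121]
wrist_force: [1.9, -0.9, -1.0]
opening: 0.105
grasp_force: 58.9
TCP target [0.6209 0.2854 0.1609]
t 6.925 d [0.0679 0.0476 0.1053] rv [-0.0038  0.0017  0.0137] rows 2.1
```

```bash
python3 jog.py '[[0,0,0,0,0,0,0],[0,0,0,0,0,0,0],[0,0,0,0,0,0,0]]'; python3 fin.py 1 .6245 .2855 .151 0 0 .0105
```

```text
time_s: 7.3
eef_pos: [0.544, 0.2132, 0.2459]
eef_rot: [0.122, 0.685, 0.708, 0.121]
wrist_force: [0.2, -1.2, -1.5]
opening: 0.105
grasp_force: 58.9
TCP target [0.6209 0.2854 0.1609]
t 7.3 d [0.0703 0.0459 0.1064] rv [-0.0027  0.0014  0.017 ] rows 2.2
```

```bash
python3 jog.py '[[0.07,0.01,0.04,0,0,0.017,0],[0.07,0.03,0.08,-0.003,0.001,0.017,0],[0.07,0.046,0.106,-0.003,0.001,0.017,0],[0.07,0.046,0.106,-0.003,0.001,0.017,0],[0.07,0.046,0.106,-0.003,0.001,0.017,0],[0.07,0.046,0.106,-0.003,0.001,0.017,0]]'; python3 fin.py 1 .6245 .2855 .151 0 0 .0105
python3 - <<'E'
import cv2,numpy as np
from h import *
for n in("top","side"):
    a=np.mean([ctrl.camera(n).astype(float) for _ in range(4)],0);np.save(f"{n}2.npy",a)
f=lambda i,x,y:cv2.resize(np.clip((i[y:y+60,x:x+48]-15)*1.5,0,255).astype(np.uint8),(384,480),interpolation=cv2.INTER_CUBIC)
cv2.imwrite("pics/held.png",np.hstack([f(np.load("top2.npy"),130,95),f(np.load("side2.npy"),245,85)]))
L=np.array([.7373,.2857,.191]);
print("lens",proj("top",L),proj("side",L))
E
```

```text
time_s: 8.05
eef_pos: [0.6211, 0.2864, 0.1638]
eef_rot: [0.123, 0.69, 0.702, 0.125]
wrist_force: [0.1, 0.4, -1.5]
opening: 0.106
grasp_force: 59.0
TCP target [0.6209 0.2854 0.1609]
t 8.05 d [-0.0009 -0.0012  0.0027] rv [ 0.0035 -0.0009  0.0002] rows 0.1
lens [152.84456128 125.01139864] [268.47964594 114.40005199]
```

View pics/held.png

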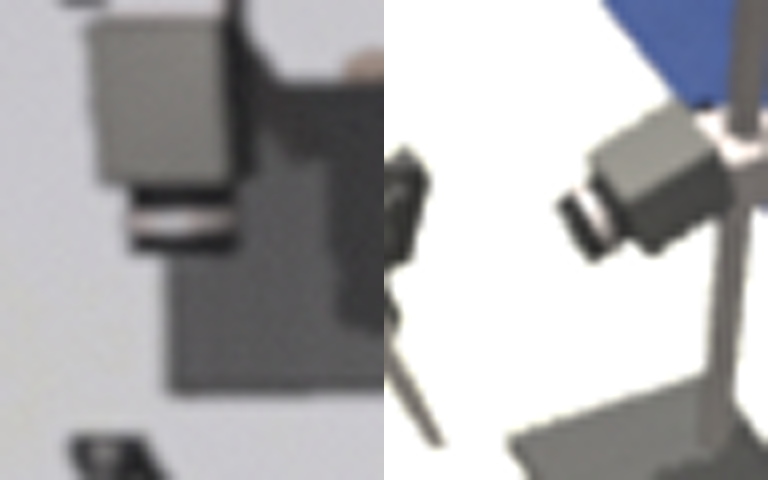

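The held crop shows the lens rim at top (153,126) and side (269,114), matching the estimate. The drive is mostly outside this crop, so I'll widen it.

```bash
python3 - <<'E'
import cv2,numpy as np
f=lambda i,x,y:cv2.resize(np.clip((i[y:y+66,x:x+50]-15)*1.5,0,255).astype(np.uint8),(400,528),interpolation=cv2.INTER_CUBIC)
cv2.imwrite("pics/held2.png",np.hstack([f(np.load("top2.npy"),128,120),f(np.load("side2.npy"),222,95)]))
from h import *
from go import *
o=ctrl.get_obs();M=R.from_quat(np.roll(o["eef_rot"],-1)).as_matrix()
for n,x0,y0 in(("top",128,120),("side",222,95)):
  for p in((35,4.75,-.0395*1e3),(-35,4.75,-39.5),(35,4.75,60.5),(-35,4.75,60.5),(0,0,10.5)):
    print(n,p,((proj(n,o["eef_pos"]+M@(np.array(p)/1000))-[x0,y0]+.5)*8+([400,0] if n=="side" else [0,0])).round())
E
```

```text
top (35, 4.75, -39.5) [ 81. 367.]
top (-35, 4.75, -39.5) [271. 368.]
top (35, 4.75, 60.5) [155. 322.]
top (-35, 4.75, 60.5) [330. 323.]
top (0, 0, 10.5) [212. 356.]
side (35, 4.75, -39.5) [532. 164.]
side (-35, 4.75, -39.5) [584. 243.]
side (35, 4.75, 60.5) [595. 282.]
side (-35, 4.75, 60.5) [646. 360.]
side (0, 0, 10.5) [582. 268.]
```

View pics/held2.png

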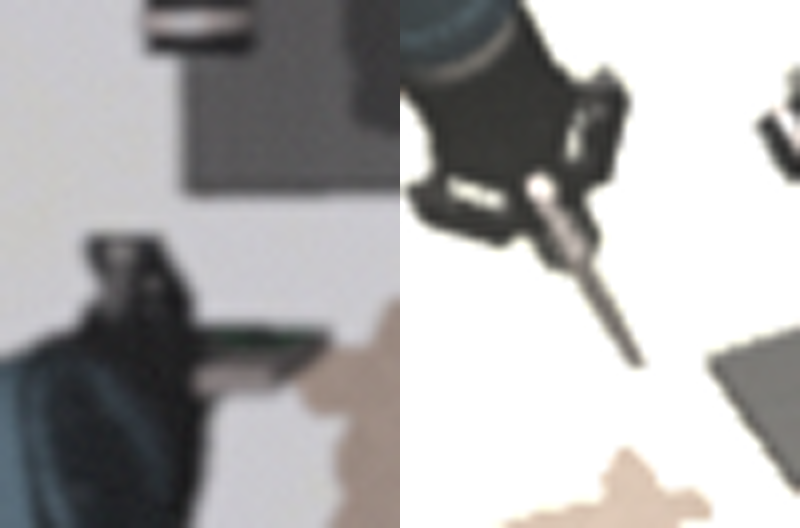

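The picture shows the drive gripped, with its green board facing the lens. Its lower corner is at top (332,328) and side (643,365), against predictions of (330,323) and (646,360). It leans as needed and has not slipped. I'll make a small trim and settle.

```bash
python3 jog.py '[[-0.001,-0.001,0.002,0.003,0,0,0],[-0.001,-0.001,0.002,0.003,0,0,0],[-0.001,-0.001,0.002,0.003,0,0,0],[-0.001,-0.001,0.002,0.003,0,0,0]]'; python3 - <<'E'
from h import *
T=lambda x,y,x0,y0:(x0+(x+.5)/12-.5,y0+(y+.5)/12-.5)
print(tri(T(226,406,134,92),T(84,267,262,92)))
E
for i in 1 2 3; do python3 fin.py 1 .6243 .2845 .151 0 0 .0105; python3 -c 'from bench import ctrl;ctrl.camera("top")'; done
```

```text
time_s: 8.95
eef_pos: [0.6206, 0.2858, 0.1599]
eef_rot: [0.121, 0.69, 0.703, 0.123]
wrist_force: [-0.3, -0.2, -0.7]
opening: 0.1
grasp_force: 59.0
(array([0.73637045, 0.28587735, 0.19417047]), [np.float64(1.1), np.float64(1.1)])
TCP target [0.6207 0.2844 0.1609]
t 8.95 d [-0.0013  0.0004 -0.0009] rv [-0.0015 -0.0006  0.0009] rows 0.0
TCP target [0.6207 0.2844 0.1609]
t 9.0 d [-0.0014  0.0003 -0.0009] rv [-0.0014 -0.0006  0.001 ] rows 0.0
TCP target [0.6207 0.2844 0.1609]
t 9.05 d [-0.0014  0.0003 -0.0008] rv [-0.0014 -0.0006  0.001 ] rows 0.0
```

```bash
python3 jog.py '[[-0.001,0,-0.002,0,0,0,0],[-0.001,0,-0.002,0,0,0,0],[-0.001,0,-0.002,0,0,0,0],[-0.001,0,-0.002,0,0,0,0],[-0.001,0,-0.002,0,0,0,0],[-0.001,0,-0.002,0,0,0,0]]' && python3 -c 'from bench import ctrl;print(ctrl.hand_in())'
```

```text
time_s: 9.85
eef_pos: [0.62, 0.2848, 0.1618]
eef_rot: [0.121, 0.69, 0.703, 0.124]
wrist_force: [-0.6, 0.0, -2.0]
opening: 0.108
grasp_force: 59.0
the job is handed in; nothing more can be done
None
```

I handed the job in at 9.85 s with drive_3, the drive marked by the tent, held still before the inspection camera, board side to the lens, connector end down and leaning 20°; its middle should be within a few millimetres of the focus point by my image measurements, and the judge's verdict was not shown.

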